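# Dress the gift-wrap display

### The job

Dress the counter display: lay each of the three ribbon spools on the near part of the counter (not those stored behind the till) flat and centred on the round wooden riser whose top has the ribbon's own colour, and stand the small cream carton upright on the rectangular plinth, squarely inside its white outline (either way round). Leave the teal carton standing where it is.

Things in the scene. Friction and masses are not known exactly. Their poses are not given: they have to be found in the camera images.
- ribbon_gold: Loose spool of gold ribbon lying flat: a short upright cylinder, 64 mm across the pale flanges and 26 mm high; flanges 2 mm thick at bottom and top, ribbon recessed between: grasp round both flanges, fingertips near the underside. Origin: centre of its underside, z up. About 55 g. Spools beyond x = 0.75 at the far left are scenery.
- ribbon_teal: Loose spool of teal ribbon lying flat: a short upright cylinder, 56 mm across the pale flanges and 20 mm high; flanges 2 mm thick at bottom and top, ribbon recessed between: grasp round both flanges, fingertips near the underside. Origin: centre of its underside, z up. About 55 g. Spools beyond x = 0.75 at the far left are scenery.
- ribbon_plum: Loose spool of plum (dark wine red) ribbon lying flat: a short upright cylinder, 54 mm across the pale flanges and 20 mm high; flanges 2 mm thick at bottom and top, ribbon recessed between: grasp round both flanges, fingertips near the underside. Origin: centre of its underside, z up. About 55 g. Spools beyond x = 0.75 at the far left are scenery.
- cream_carton: Loose small cream-coloured carton, standing: 40 mm (its x) by 50 mm (its y) by 82 mm high. Origin: centre of its underside, z up. About 120 g; rigid, grasp across the 40 mm.
- riser_gold: Round dark-wood display riser, fixed, 84 mm across and 20 mm high, with a flat top bearing a gold disc 70 mm across inlaid in a thin brass ring, flush. Origin: centre of its underside (its top is 20 mm above), z up.
- riser_teal: Round dark-wood display riser, fixed, 84 mm across and 35 mm high, with a flat top bearing a teal disc 70 mm across inlaid in a thin brass ring, flush. Origin: centre of its underside (its top is 35 mm above), z up.
- riser_plum: Round dark-wood display riser, fixed, 84 mm across and 50 mm high, with a flat top bearing a plum disc 70 mm across inlaid in a thin brass ring, flush. Origin: centre of its underside (its top is 50 mm above), z up.
- plinth: Rectangular dark-wood plinth, fixed, 80 mm (its x) by 90 mm (its y) and 20 mm high, flat top with a flush white rectangular outline, 46 mm (x) by 56 mm (y) inside, at its centre. Origin: centre of its underside, z up. The outline is the cream carton's place.
- teal_carton: Bystander: teal and cream carton, standing, 36 mm (x) by 50 mm (y) by 72 mm high, loose. It stays where it is. Origin: centre of its underside, z up. (Unlisted obstacles: a till with a tall screen at x 0.58 to 0.78, y 0.2 to 0.5: draw back to x below 0.5 before swinging past it; a low bell at x 0.54, y -0.19.)

How it is judged:
By the outcome, as a careful person would: the job done as asked, in the order asked, and still so for the second after the job is handed in, with the robot touching nothing.
It also fails if it takes over 106 s, if anything falls off the work surface, if the arm or the gripper's body presses on something with over 40 N, if the wrist force passes 120 N, or if a joint passes its speed limit or range.

### The arm

A 7-joint arm with a two-finger parallel gripper is mounted at the origin on a cart in front of the work surface, level with it; the furniture and walls round the work are solid. World frame = base frame: x ahead of the robot, y to its left, z up, the work surface at z = 0. Lengths are in m, angles in rad, forces in N, time in s.
With the tool pointing down it reaches from about 0.4 to 0.875 m from the base axis. Payload 19.3 kg.
Tool frame: the origin (TCP) lies midway between the tips of the shut fingers; the grasp point (between the pads) lies 19 mm behind it; z points along the fingers, y is the direction in which the jaws open and shut (so a half turn about z gives the same grasp; the last joint's range is limited). The gripper opens to 85 mm and grips with 20 to 120 N. Pads are 22 mm wide; open, the fingers measure 114 mm over their backs; the gripper's body (76 mm by 85 mm) begins 54 mm behind the grasp point. The pads swing forward as they close: fully open they stand 13 mm farther back than shut.
Start: joints at [1.115, 0.521, -0.036, 1.599, 0.021, 1.021, -0.113], TCP at [0.235, -0.579, 0.231] pointing down, gripper open.
Joint ranges: [-2.91, 2.91], [-0.3, 2.13], [-1.5, 1.42], [0.17, 2.43], [-1.26, 4.41], [0.16, 1.93], [-2.52, 2.52]. Speed limits (rad/s): [1.89, 1.89, 2.39, 2.39, 3.01, 3.01, 3.01].

### API

Orientations are given as [roll, pitch, yaw] about the fixed x, y, z axes, in that order (R = Rz(yaw) Ry(pitch) Rx(roll)).
In Python, from workcell import bot, eyes gives the robot as it stands. The module is installed in compiled form; this text tells all that it offers.
- The arm moves only by the shell command python3 -m jog 'ROWS' [FORCE]. ROWS is JSON, a list of rows, each an object with "delta_pos": the shift along the world's x, y, z in mm, a list of three; "spin": the turn about the world's z in rad; "claw": the closure, from 0 (fully open) to 1 (shut). In form: [{"delta_pos": [tx, ty, tz], "spin": spin, "claw": claw}, ...]. A call has 1 to 8 rows; each row is the pose to reach, as a shift and turn from the pose measured when the call began; what a row does not reach only later rows make up. A row lasts 1/10 s, in which the tool goes at most 50 mm and 8.59 degrees, less where a joint would pass 70% of its speed; a pose out of reach is approached as far as the arm can. A call with a gripper value outside its range is refused whole. The fingers move at their own pace and stop on an object; FORCE is the grip in N (left out, the last holds). Time passes only in rows, so rows that repeat a pose let the fingers close. It gives the time, the measured TCP pose, the force and the opening at its end, in the units of the state.
- bot.observe(): the state, without advancing time (a new reading comes with each control period).
- eyes.grab_frame(name): name is "side" or "top" or "wrist"; returns the picture (384x512x3 uint8, blue, green, red); there is no depth.
- eyes.camera_params(name): a dict with "fx", "fy", "cx", "cy" (pixels), "origin" and "attitude" of the camera in the world. Camera axes: x right, y up, looking along -z (the intrinsics and any distortion apply to the point x, -y, -z); pixel columns grow to the right and rows downward; lengths in m; the calibration is good to about 2 mm. A picture is of the moment at which its call begins: read the wrist's pose just before it. camera_params takes no time and is no camera call; for the wrist camera it gives the pose at the moment of the call.
- bot.job_done(): hands the job in, once; it reports no verdict.
The state is a dict: "clock": time; "qpos": joint angles; "qd": joint speeds; "joint_efforts": joint torques, N m; "position": TCP position; "tool_rot": TCP orientation; "force": force on the tool from outside, world axes, zero at the start; "moment": the same for the moment, N m; "grip_width": finger opening in m.
Only numpy, scipy, OpenCV 4.12 (cv2) and the standard library are available. Lean on these libraries where they do the work, as an engineer would, in place of code of your own. Each camera call takes 0.05 s, during which the arm holds its last target. There are 200 camera calls.

## Working session

There is one attempt and no reset: what is moved stays moved. The work goes in short steps, Python scripts to look and compute and a shell command to move; the robot and the scene stay as the last step left them, time stands still between calls to the robot, and variables do not carry over. Pictures are saved under pics/ and viewed, about 12 in all and at most 16, crops included, and the job is handed in when it is done.

```bash
mkdir -p pics
cat > h.py <<'E'
import numpy as np, cv2
from workcell import bot, eyes
from scipy.spatial.transform import Rotation as R
def rot(a):
    a=np.array(a,float)
    if a.shape==(3,3): return a
    if a.shape==(3,): return R.from_euler('xyz',a).as_matrix()
    return None
def px2w(p,uv,z):
    d=np.array([(uv[0]-p['cx'])/p['fx'],-(uv[1]-p['cy'])/p['fy'],-1.])
    d=rot(p['attitude'])@d; o=np.array(p['origin'])
    return o+d*(z-o[2])/d[2]
def w2px(p,w):
    c=rot(p['attitude']).T@(np.array(w)-np.array(p['origin']))
    return p['cx']+p['fx']*c[0]/-c[2], p['cy']+p['fy']*c[1]/c[2]
E
python3 - <<'E'
from h import *
print(bot.observe())
for n in ['top','side','wrist']:
    print(n,eyes.camera_params(n))
    if n!='wrist': cv2.imwrite(f'pics/{n}0.png',cv2.resize(eyes.grab_frame(n),(800,600),interpolation=cv2.INTER_CUBIC))
E
```

```text
{'clock': 0.0, 'qpos': array([ 1.11480177,  0.52200455, -0.03630853,  1.59999538,  0.02120217,
        1.02108733, -0.11280895]), 'qd': array([ 0.00113954, -0.00111919,  0.00020482, -0.00017554, -0.0005481 ,
        0.00030927,  0.00038167]), 'joint_efforts': array([-5.34341143e-04, -9.27112627e+01,  1.97994724e+00, -3.69930375e+01,
        1.78729172e-02,  8.08136043e-03,  1.48633677e-05]), 'position': array([ 0.2350167 , -0.57877604,  0.23073636]), 'tool_rot': array([-3.14048669e+00,  8.98726960e-05,  3.85760231e-01]), 'force': array([ 0.38412569, -0.17637068,  0.23320942]), 'moment': array([0.0107187 , 0.01799475, 0.02405956]), 'grip_width': 0.08552893969251169}
top {'fx': 413.5638435976846, 'fy': 413.5638435976846, 'cx': 258.21006393739276, 'cy': 191.71782885184587, 'origin': array([ 0.41444777, -0.02054743,  1.20647693]), 'attitude': array([ 0.09251962,  0.01933663, -1.56282607])}
side {'fx': 379.4731328438991, 'fy': 379.4731328438991, 'cx': 252.5621779700194, 'cy': 195.72261010951323, 'origin': array([0.28504216, 0.73078162, 0.74817978]), 'attitude': array([ 0.84217115, -0.01892395, -2.82310257])}
wrist {'fx': 321.3187873406053, 'fy': 321.3187873406053, 'cx': 251.30434625539598, 'cy': 190.4808859863568, 'origin': array([ 0.30685514, -0.55098529,  0.3729443 ]), 'attitude': array([-3.05015964e-01,  4.05506941e-04, -1.18615391e+00])}
```

View pics/top0.png

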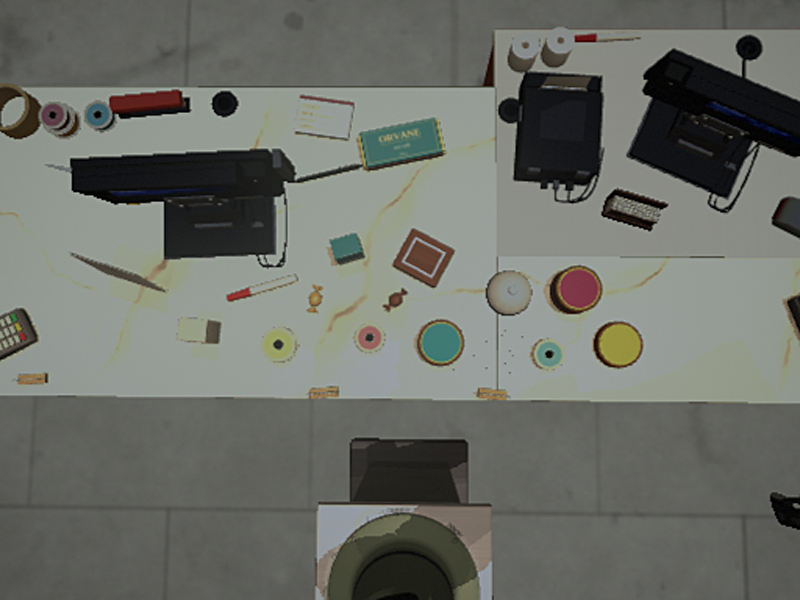

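View pics/side0.png

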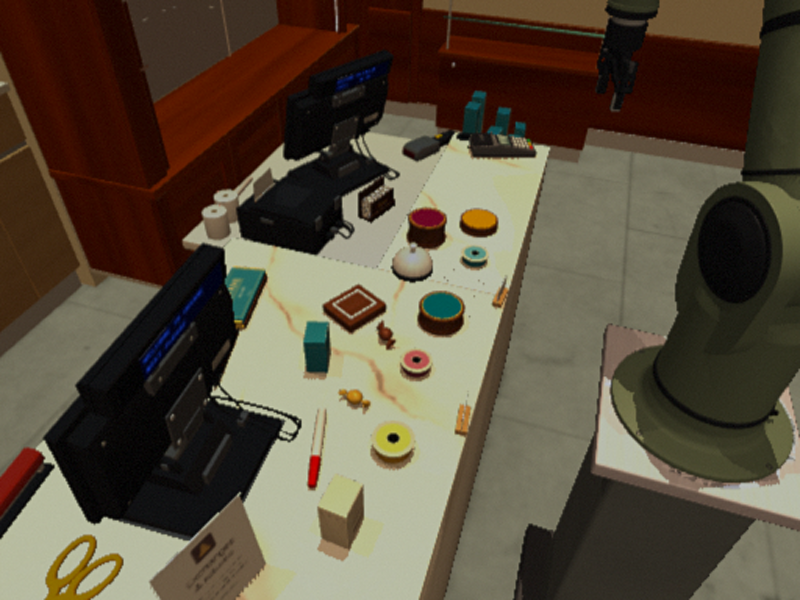

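The top view shows the till on the left, the cream carton at (199,331), the gold spool at (280,344), the plum spool at (369,338), the teal riser at (441,342), the teal spool at (547,353), the gold riser at (618,344), the plum riser at (577,289) and the plinth at (424,258). I'll enlarge it and measure.

Run:
```python
from h import *
im=eyes.grab_frame('top'); cv2.imwrite('pics/raw_top.png',im)
a=cv2.resize(im[140:250,105:265],(800,550),interpolation=cv2.INTER_CUBIC)
b=cv2.resize(im[140:250,255:415],(800,550),interpolation=cv2.INTER_CUBIC)
cv2.imwrite('pics/ta.png',a);cv2.imwrite('pics/tb.png',b)
```

```text
(no output)
```

View pics/ta.png

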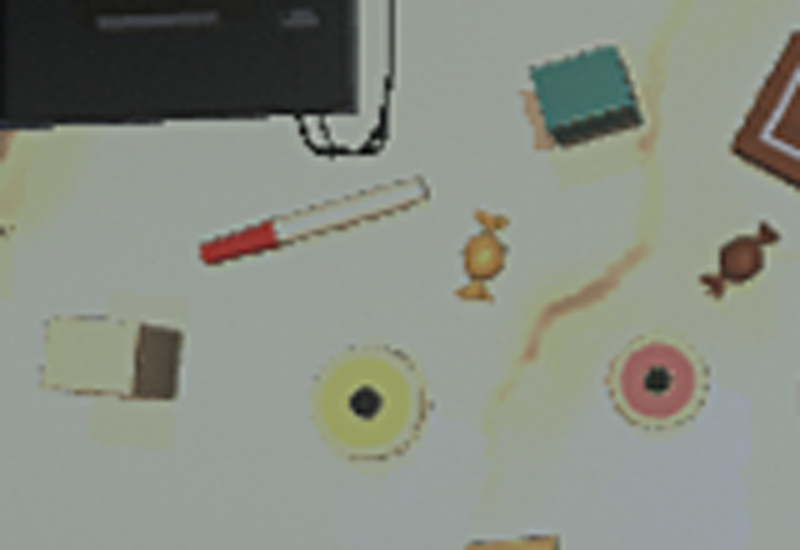

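View pics/tb.png

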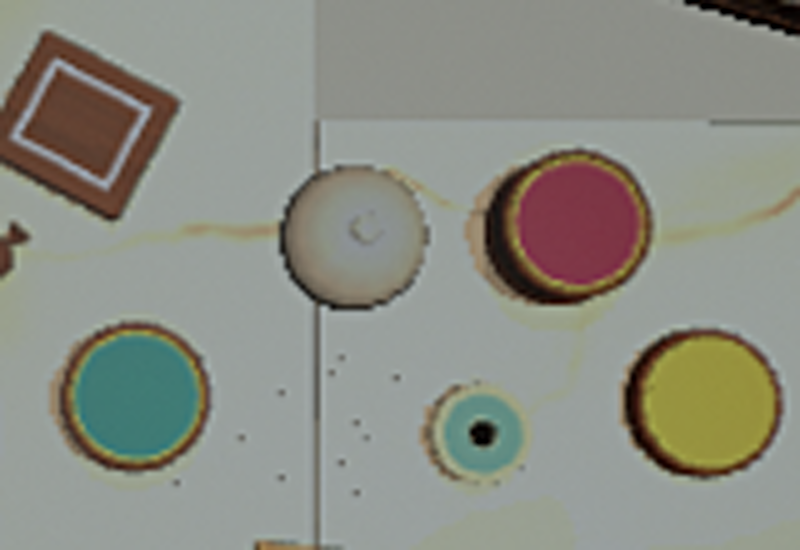

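Run:
```python
from h import *
p=eyes.camera_params('top')
def f(ox,x,y,z): return px2w(p,(ox+(x+.5)/5-.5,140+(y+.5)/5-.5),z)
for n,ox,x,y,z in [('gold sp',105,367,402,.026),('plum sp',105,657,380,.02),('teal sp',255,482,433,.02),('cream',105,91,356,.082),('tealcarton',105,585,87,.072),
 ('tealR',255,136,396,.035),('plumR',255,578,223,.05),('goldR',255,706,401,.02),('plinth',255,82,124,.02)]:
    print(n,np.round(f(ox,x,y,z),4))
for nm,ox,z,cs in [('plinth outl',255,.02,[(57,60),(151,107),(108,190),(11,138)]),('cream',105,.082,[(47,317),(138,320),(135,397),(43,392)]),('tealc',105,.072,[(530,68),(612,46),(640,105),(553,128)])]:
    c=np.array([f(ox,x,y,z)[:2] for x,y in cs]); e=np.roll(c,-1,0)-c
    print(nm,np.round(np.hypot(*e.T),4),np.round(np.degrees(np.arctan2(e[:,1],e[:,0])),1))
w=eyes.camera_params('wrist');s=bot.observe()
Rt=rot(s['tool_rot']);print('cam in tool',Rt.T@(w['origin']-s['position']))
print((Rt.T@rot(w['attitude'])).round(3))
```

```text
gold sp [0.4412 0.2319 0.026 ]
plum sp [0.4552 0.0665 0.02  ]
teal sp [ 0.4274 -0.2618  0.02  ]
cream [0.4639 0.3723 0.082 ]
tealcarton [0.6159 0.1049 0.072 ]
tealR [ 0.4466 -0.0643  0.035 ]
plumR [ 0.5447 -0.3107  0.05  ]
goldR [ 0.4465 -0.3889  0.02  ]
plinth [ 0.6041 -0.0332  0.02  ]
plinth outl [0.0611 0.0545 0.0638 0.053 ] [-116.6  153.    61.9  -29.9]
cream [0.0503 0.0421 0.0508 0.0411] [-91.5 179.8  87.3  -0.8]
tealc [0.0473 0.0369 0.05   0.0363] [ -74.5 -154.1  105.3   21.7]
cam in tool [ 0.07699146  0.00109631 -0.14215335]
[[-0.001  0.954  0.3  ]
 [ 1.     0.001 -0.   ]
 [-0.001  0.3   -0.954]]
```

```bash
python3 -m jog '[{"delta_pos":[50,41,0],"spin":0.1,"claw":0},{"delta_pos":[90,82,0],"spin":0.2,"claw":0},{"delta_pos":[130,123,0],"spin":0.31,"claw":0},{"delta_pos":[160,164,0],"spin":0.31,"claw":0},{"delta_pos":[180,205,0],"spin":0.31,"claw":0},{"delta_pos":[195,250,0],"spin":0.31,"claw":0},{"delta_pos":[205,290,0],"spin":0.31,"claw":0},{"delta_pos":[210,330,0],"spin":0.31,"claw":0}]' 60
```

```text
clock: 0.95
position: [0.4452, -0.2499, 0.2307]
tool_rot: [-3.141, -0.0, 0.696]
force: [1.2, 0.3, 0.9]
grip_width: 0.085
```

```bash
python3 -m jog '[{"delta_pos":[-2,350,-30],"spin":0,"claw":0},{"delta_pos":[-2,350,-30],"spin":0,"claw":0},{"delta_pos":[-2,350,-30],"spin":0,"claw":0},{"delta_pos":[-2,350,-30],"spin":0,"claw":0},{"delta_pos":[-2,350,-30],"spin":0,"claw":0},{"delta_pos":[-2,350,-30],"spin":0,"claw":0},{"delta_pos":[-2,350,-30],"spin":0,"claw":0},{"delta_pos":[-2,350,-30],"spin":0,"claw":0}]' 60
python3 -m jog '[{"delta_pos":[-2,132,-75],"spin":0,"claw":0},{"delta_pos":[-2,132,-75],"spin":0,"claw":0},{"delta_pos":[-2,132,-75],"spin":0,"claw":0},{"delta_pos":[-2,132,-75],"spin":0,"claw":0},{"delta_pos":[-2,132,-75],"spin":0,"claw":0},{"delta_pos":[-2,132,-75],"spin":0,"claw":0}]' 60
cat > look.py <<'E'
import sys
from h import *
# usage: look.py name  -> saves raw+params and view image
n=sys.argv[1]; s=bot.observe(); p=eyes.camera_params('wrist'); im=eyes.grab_frame('wrist')
import pickle; pickle.dump((s,p,im),open(f'pics/{n}.pkl','wb'))
cv2.imwrite(f'pics/{n}.png',cv2.resize(im,(768,576),interpolation=cv2.INTER_CUBIC))
print(s['clock'],s['position'].round(4),s['tool_rot'].round(4))
E
python3 look.py w1
```

```text
clock: 1.75
position: [0.4425, 0.1061, 0.2005]
tool_rot: [-3.139, -0.002, 0.704]
force: [-0.6, -1.7, 0.1]
grip_width: 0.0856
clock: 2.35
position: [0.4408, 0.2369, 0.1257]
tool_rot: [-3.14, -0.001, 0.703]
force: [-0.1, 0.1, -0.4]
grip_width: 0.0851
2.35 [0.4408 0.2369 0.1257] [-3.1397e+00 -1.1000e-03  7.0270e-01]
```

View pics/w1.png

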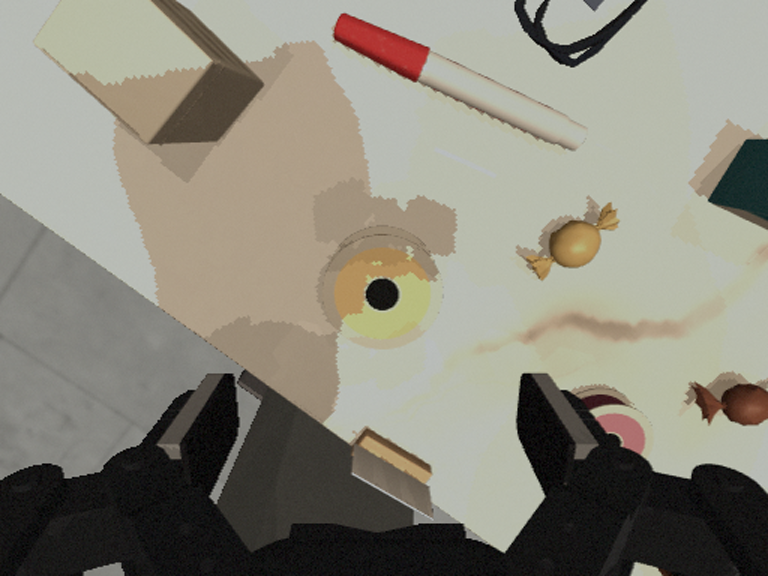

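The gold spool is at about (381,291), with its hole at (382,294). The cream carton is at upper left, and the plum spool is at (613,430).

```bash
cat > w.py <<'E'
import sys,pickle
from h import *
# w.py name x y z [x y z..] in 1.5x picture pixels
s,p,im=pickle.load(open(f'pics/{sys.argv[1]}.pkl','rb')); a=list(map(float,sys.argv[2:]))
for i in range(0,len(a),3):
    w=px2w(p,((a[i]+.5)/1.5-.5,(a[i+1]+.5)/1.5-.5),a[i+2]); print(w.round(4),'from TCP mm',((w-s['position'])*1e3).round(1))
E
python3 w.py w1 382 294 .026 380 291 .026 613 436 .02
python3 - <<'E'
from h import *
import pickle
s,p,im=pickle.load(open('pics/w1.pkl','rb'))
for t in np.linspace(0,2*np.pi,4,endpoint=False):
  print(np.array(w2px(p,[.4412+.032*np.cos(t),.2319+.032*np.sin(t),.026]))*1.5)
E
```

```text
[0.4401 0.2317 0.026 ] from TCP mm [ -0.7  -5.2 -99.7]
[0.4407 0.2336 0.026 ] from TCP mm [ -0.1  -3.3 -99.7]
[0.4596 0.0672 0.02  ] from TCP mm [  18.8 -169.7 -105.7]
[423.24996109 246.72349438]
[335.55175995 253.88815359]
[344.65483425 334.69426532]
[427.85532479 328.26876967]
```

```bash
python3 -m jog '[{"delta_pos":[0,-5,-45],"spin":0,"claw":0},{"delta_pos":[0,-5,-85],"spin":0,"claw":0},{"delta_pos":[0,-5,-115],"spin":0,"claw":0},{"delta_pos":[0,-5,-129],"spin":0,"claw":0},{"delta_pos":[0,-5,-129],"spin":0,"claw":0},{"delta_pos":[0,-5,-129],"spin":0,"claw":0.3},{"delta_pos":[0,-5,-129],"spin":0,"claw":1},{"delta_pos":[0,-5,-129],"spin":0,"claw":1}]' 40
python3 -m jog '[{"delta_pos":[0,0,0],"spin":0,"claw":1},{"delta_pos":[0,0,0],"spin":0,"claw":1},{"delta_pos":[0,0,0],"spin":0,"claw":1}]' 40
```

```text
clock: 3.2
position: [0.4421, 0.2318, -0.001]
tool_rot: [-3.141, -0.004, 0.701]
force: [-3.1, -2.0, 16.5]
grip_width: 0.0611
clock: 3.5
position: [0.4425, 0.2319, -0.0003]
tool_rot: [-3.141, -0.005, 0.701]
force: [-0.5, -0.3, -0.8]
grip_width: 0.0609
```

```bash
python3 -m jog '[{"delta_pos":[0,0,20],"spin":0,"claw":1},{"delta_pos":[0,0,60],"spin":0,"claw":1},{"delta_pos":[0,0,110],"spin":0,"claw":1},{"delta_pos":[0,0,110],"spin":0,"claw":1}]' 
python3 look.py w2
python3 - <<'E'
import cv2
from h import *
a=eyes.grab_frame('side'); b=cv2.imread('pics/w2.png')[200:576]
c=cv2.resize(a[190:320,200:330],(400,400),interpolation=cv2.INTER_CUBIC)
cv2.imwrite('pics/w2b.png',np.hstack([cv2.resize(b[:, 150:600],(400,334)),c[:334]]))
E
```

```text
clock: 3.9
position: [0.4447, 0.2332, 0.1149]
tool_rot: [3.141, -0.013, 0.701]
force: [-0.1, 0.7, -1.8]
grip_width: 0.0609
3.9 [0.4447 0.2332 0.1149] [ 3.1408 -0.0126  0.7008]
```

View pics/w2b.png

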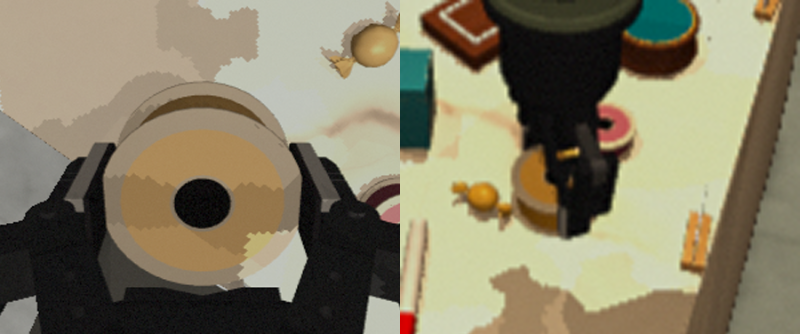

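The gold spool is held between both pads. I'll check its tilt and offset by projecting the circles.

Run:
```python
from h import *
import pickle
s,p,im=pickle.load(open('pics/w2.pkl','rb'))
b=cv2.imread('pics/w2.png'); T=np.linspace(0,2*np.pi,60)
for z,c in [(.141,(255,0,0)),(.115,(0,255,0))]:
  pts=np.array([w2px(p,[.4447+.032*np.cos(t),.2332+.032*np.sin(t),z]) for t in T])*1.5
  cv2.polylines(b,[pts.round().astype(int)],True,c,1)
cv2.imwrite('pics/w2c.png',b[250:576,100:650])
print(px2w(p,((202/400*450+150)/1.5,(203/334*376+200)/1.5),.141)-s['position'])
```

```text
[-0.00072134 -0.00212789  0.02611545]
```

View pics/w2c.png

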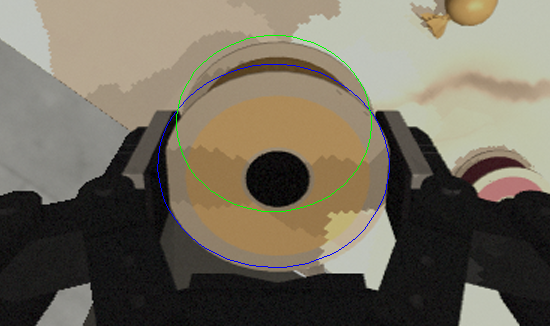

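```bash
python3 -m jog '[{"delta_pos":[3,-30,15],"spin":0,"claw":1},{"delta_pos":[3,-80,15],"spin":0,"claw":1},{"delta_pos":[3,-130,15],"spin":0,"claw":1},{"delta_pos":[3,-180,15],"spin":0,"claw":1},{"delta_pos":[3,-230,15],"spin":0,"claw":1},{"delta_pos":[3,-280,15],"spin":0,"claw":1},{"delta_pos":[3,-330,15],"spin":0,"claw":1},{"delta_pos":[3,-380,15],"spin":0,"claw":1}]'
python3 -m jog '[{"delta_pos":[0,-50,0],"spin":0,"claw":1},{"delta_pos":[0,-100,0],"spin":0,"claw":1},{"delta_pos":[0,-150,0],"spin":0,"claw":1},{"delta_pos":[0,-190,-10],"spin":0,"claw":1},{"delta_pos":[0,-220,-20],"spin":0,"claw":1},{"delta_pos":[0,-240,-30],"spin":0,"claw":1},{"delta_pos":[0,-240,-30],"spin":0,"claw":1},{"delta_pos":[0,-240,-30],"spin":0,"claw":1}]'; python3 look.py w3
```

```text
clock: 4.8
position: [0.4451, -0.15, 0.1247]
tool_rot: [-3.14, -0.007, 0.701]
force: [1.0, 0.9, -0.3]
grip_width: 0.0614
clock: 5.6
position: [0.4445, -0.3892, 0.0933]
tool_rot: [-3.137, -0.006, 0.701]
force: [0.1, -0.2, -0.9]
grip_width: 0.0613
5.6 [ 0.4445 -0.3892  0.0933] [-3.1375 -0.0064  0.7007]
```

View pics/w3.png

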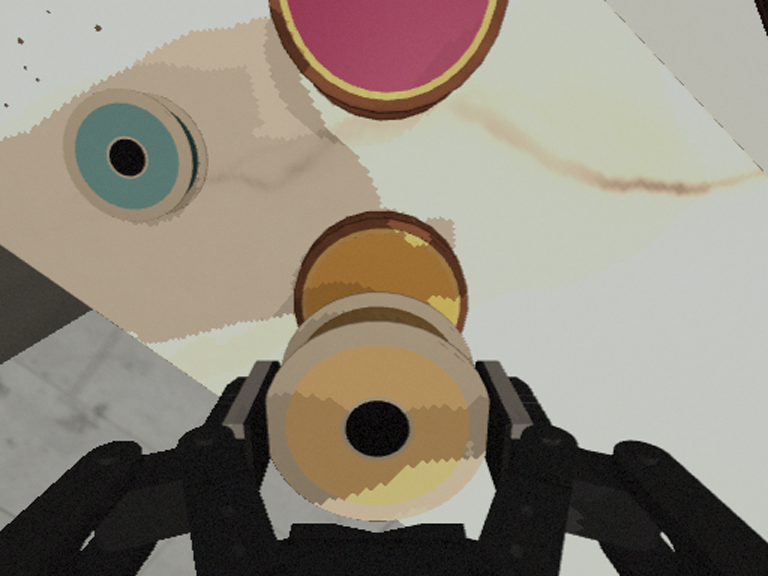

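The gold spool is held at (377,429) above its riser. The riser's rim spans x 296 to 467, with its far edge at y≈211. The teal spool's hole is at (127,157).

```bash
python3 w.py w3 378 429 .119 127 157 .02
python3 - <<'E'
from h import *
import pickle
from scipy.optimize import least_squares
s,p,im=pickle.load(open('pics/w3.pkl','rb'));T=np.linspace(0,2*np.pi,360)
def ext(c):
  q=np.array([w2px(p,[c[0]+.042*np.cos(t),c[1]+.042*np.sin(t),.02]) for t in T])*1.5
  return q[:,0].min(),q[:,0].max(),q[:,1].min()
r=least_squares(lambda c:np.array(ext(c))-[295,467,212],[.4465,-.389],x_scale=1e-3,diff_step=1e-3)
print(r.x,r.fun,ext((.4465,-.389)))
E
```

```text
[ 0.4438 -0.3916  0.119 ] from TCP mm [-0.7 -2.4 25.7]
[ 0.4269 -0.2632  0.02  ] from TCP mm [-17.6 126.  -73.3]
[ 0.44752267 -0.3902065 ] [-2.84427273  2.83715334  0.29213123] (np.float64(288.8111952897087), np.float64(466.4831053072287), np.float64(212.30298202661947))
```

```bash
python3 -m jog '[{"delta_pos":[3,2,-30],"spin":0,"claw":1},{"delta_pos":[3,2,-55],"spin":0,"claw":1},{"delta_pos":[3,2,-67],"spin":0,"claw":1},{"delta_pos":[3,2,-70],"spin":0,"claw":1},{"delta_pos":[3,2,-72],"spin":0,"claw":1},{"delta_pos":[3,2,-72],"spin":0,"claw":1}]'
```

```text
clock: 6.25
position: [0.4484, -0.387, 0.0227]
tool_rot: [-3.139, -0.007, 0.702]
force: [-0.5, 0.9, -0.3]
grip_width: 0.0608
```

```bash
python3 -m jog '[{"delta_pos":[-1,0,-2],"spin":0,"claw":1},{"delta_pos":[-1,0,-2],"spin":0,"claw":1},{"delta_pos":[-1,0,-2],"spin":0,"claw":1}]'
python3 -m jog '[{"delta_pos":[0,0,0],"spin":0,"claw":0},{"delta_pos":[0,0,0],"spin":0,"claw":0},{"delta_pos":[0,0,0],"spin":0,"claw":0},{"delta_pos":[0,0,0],"spin":0,"claw":0},{"delta_pos":[0,0,40],"spin":0,"claw":0},{"delta_pos":[0,0,80],"spin":0,"claw":0},{"delta_pos":[0,0,100],"spin":0,"claw":0}]'
python3 -m jog '[{"delta_pos":[-10,50,0],"spin":0,"claw":0},{"delta_pos":[-20,100,0],"spin":0,"claw":0},{"delta_pos":[-20,125,0],"spin":0,"claw":0},{"delta_pos":[-20,125,0],"spin":0,"claw":0},{"delta_pos":[-20,125,0],"spin":0,"claw":0}]'
python3 look.py w4
```

```text
clock: 6.55
position: [0.4475, -0.3872, 0.0211]
tool_rot: [-3.14, -0.007, 0.701]
force: [-0.3, -0.5, -0.5]
grip_width: 0.0612
clock: 7.25
position: [0.4483, -0.3877, 0.1241]
tool_rot: [3.14, -0.008, 0.702]
force: [-0.3, 0.1, 0.8]
grip_width: 0.0853
clock: 7.75
position: [0.4286, -0.2626, 0.1244]
tool_rot: [3.14, -0.008, 0.703]
force: [-0.1, -0.8, 0.8]
grip_width: 0.0851
7.75 [ 0.4286 -0.2626  0.1244] [ 3.1399 -0.0075  0.7026]
```

View pics/w4.png

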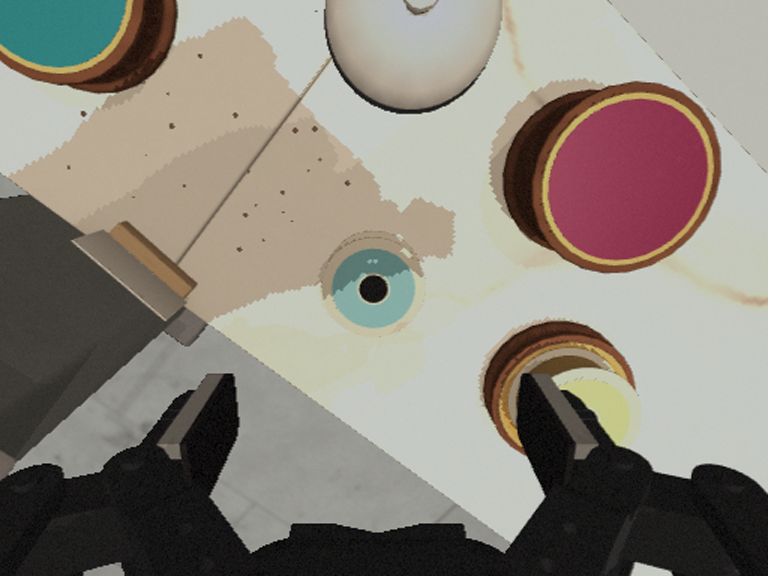

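The teal spool's hole is at (374,289) and its flange centre is about (372,289). The plum riser's disc centre is about (629,179).

```bash
python3 w.py w4 374 289 .02 372 288 .02 629 179 .05
```

```text
[ 0.4268 -0.2635  0.02  ] from TCP mm [  -1.7   -1.  -104.4]
[ 0.4266 -0.2624  0.02  ] from TCP mm [  -2.     0.2 -104.4]
[ 0.5457 -0.3109  0.05  ] from TCP mm [117.1 -48.4 -74.4]
```

```bash
python3 -m jog '[{"delta_pos":[-2,0,-45],"spin":0,"claw":0},{"delta_pos":[-2,0,-85],"spin":0,"claw":0},{"delta_pos":[-2,0,-115],"spin":0,"claw":0},{"delta_pos":[-2,0,-125],"spin":0,"claw":0},{"delta_pos":[-2,0,-125],"spin":0,"claw":0},{"delta_pos":[-2,0,-125],"spin":0,"claw":0.3},{"delta_pos":[-2,0,-125],"spin":0,"claw":1},{"delta_pos":[-2,0,-125],"spin":0,"claw":1}]' 40
python3 -m jog '[{"delta_pos":[0,0,0],"spin":0,"claw":1},{"delta_pos":[0,0,0],"spin":0,"claw":1},{"delta_pos":[0,0,0],"spin":0,"claw":1}]' 40
python3 -m jog '[{"delta_pos":[0,0,20],"spin":0,"claw":1},{"delta_pos":[0,0,60],"spin":0,"claw":1},{"delta_pos":[0,30,100],"spin":0,"claw":1},{"delta_pos":[5,80,100],"spin":0,"claw":1},{"delta_pos":[10,130,100],"spin":0,"claw":1},{"delta_pos":[15,175,100],"spin":0,"claw":1},{"delta_pos":[20,199,100],"spin":0,"claw":1},{"delta_pos":[20,199,100],"spin":0,"claw":1}]'
python3 -m jog '[{"delta_pos":[0,0,0],"spin":0,"claw":1},{"delta_pos":[0,0,0],"spin":0,"claw":1}]'
python3 look.py w5
```

```text
clock: 8.6
position: [0.4272, -0.2639, 0.0009]
tool_rot: [3.138, -0.008, 0.701]
force: [-4.1, 0.7, 18.2]
grip_width: 0.0533
clock: 8.9
position: [0.4274, -0.2642, 0.0014]
tool_rot: [3.137, -0.008, 0.701]
force: [0.1, 0.5, -0.4]
grip_width: 0.0531
clock: 9.7
position: [0.4481, -0.0616, 0.1017]
tool_rot: [3.137, -0.01, 0.706]
force: [0.0, -0.3, -1.0]
grip_width: 0.0531
clock: 9.9
position: [0.4481, -0.0622, 0.1018]
tool_rot: [3.137, -0.01, 0.705]
force: [0.3, 0.2, -0.7]
grip_width: 0.0528
9.9 [ 0.4481 -0.0622  0.1018] [ 3.1367 -0.0097  0.7054]
```

View pics/w5.png

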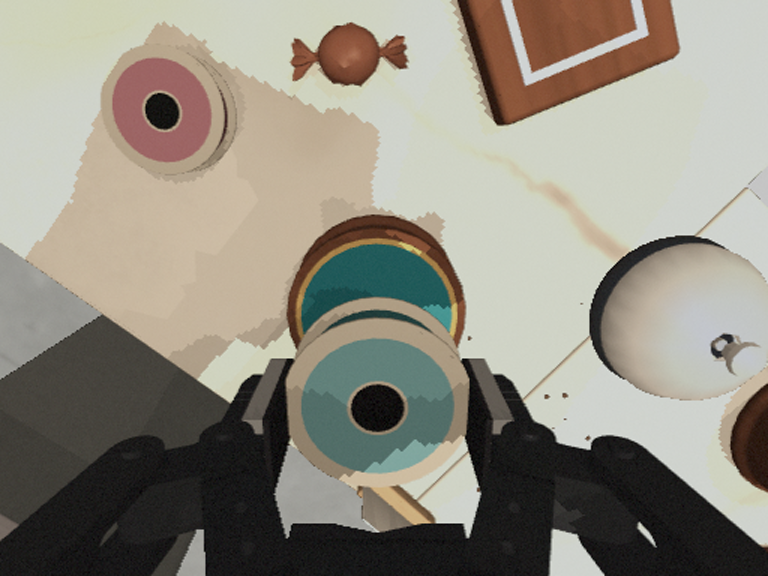

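The teal spool is held with its hole at (377,408). The riser's disc spans x≈302 to 455, with its far edge at y≈244. The plum spool's hole is at (162,111).

```bash
python3 w.py w5 377 408 .1204 162 111 .02
cat > fit.py <<'E'
import sys,pickle
from h import *
from scipy.optimize import least_squares
n,x0,x1,y0,z,r=[sys.argv[1]]+list(map(float,sys.argv[2:7])); g=list(map(float,sys.argv[7:9]))
s,p,im=pickle.load(open(f'pics/{n}.pkl','rb'));T=np.linspace(0,2*np.pi,720)
def ext(c):
  q=np.array([w2px(p,[c[0]+r*np.cos(t),c[1]+r*np.sin(t),z]) for t in T])*1.5
  return q[:,0].min(),q[:,0].max(),q[:,1].min()
f=least_squares(lambda c:np.array(ext(c))-[x0,x1,y0],g,x_scale=1e-3,diff_step=1e-3)
print(f.x.round(4),f.fun.round(1))
E
python3 fit.py w5 302 455 244 .035 .035 .4466 -.0643
```

```text
[ 0.4488 -0.0628  0.1204] from TCP mm [ 0.7 -0.6 18.6]
[0.4544 0.0648 0.02  ] from TCP mm [  6.4 127.  -81.8]
[ 0.4463 -0.0666] [ 1.  -1.  -0.1]
```

```bash
python3 -m jog '[{"delta_pos":[-2,-3,-30],"spin":0,"claw":1},{"delta_pos":[-2,-3,-52],"spin":0,"claw":1},{"delta_pos":[-2,-3,-61],"spin":0,"claw":1},{"delta_pos":[-2,-3,-64],"spin":0,"claw":1},{"delta_pos":[-2,-3,-65],"spin":0,"claw":1},{"delta_pos":[-2,-3,-66],"spin":0,"claw":1},{"delta_pos":[-2,-3,-66],"spin":0,"claw":1}]'
```

```text
clock: 10.65
position: [0.4464, -0.0657, 0.0363]
tool_rot: [3.136, -0.01, 0.705]
force: [0.6, -0.1, 0.1]
grip_width: 0.0527
```

```bash
python3 -m jog '[{"delta_pos":[0,0,0],"spin":0,"claw":0},{"delta_pos":[0,0,0],"spin":0,"claw":0},{"delta_pos":[0,0,0],"spin":0,"claw":0},{"delta_pos":[0,0,0],"spin":0,"claw":0},{"delta_pos":[0,0,40],"spin":0,"claw":0},{"delta_pos":[0,0,80],"spin":0,"claw":0},{"delta_pos":[0,0,90],"spin":0,"claw":0}]'
python3 -m jog '[{"delta_pos":[3,40,0],"spin":-0.15,"claw":0},{"delta_pos":[6,80,0],"spin":-0.3,"claw":0},{"delta_pos":[8,115,0],"spin":-0.45,"claw":0},{"delta_pos":[8,131,0],"spin":-0.6,"claw":0},{"delta_pos":[8,131,0],"spin":-0.6,"claw":0},{"delta_pos":[8,131,0],"spin":-0.6,"claw":0},{"delta_pos":[8,131,0],"spin":-0.6,"claw":0}]'
python3 look.py w6
```

```text
clock: 11.35
position: [0.4477, -0.0657, 0.1295]
tool_rot: [3.133, -0.013, 0.704]
force: [-0.3, -0.0, -1.2]
grip_width: 0.0853
clock: 12.05
position: [0.4555, 0.0641, 0.1294]
tool_rot: [3.133, -0.013, 0.106]
force: [0.1, 0.0, 0.0]
grip_width: 0.0853
12.05 [0.4555 0.0641 0.1294] [ 3.1326 -0.0125  0.1061]
```

View pics/w6.png

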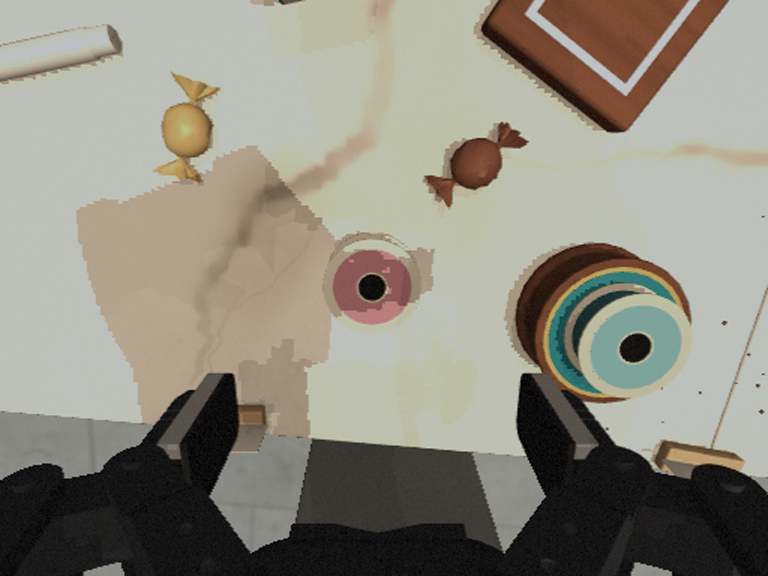

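The plum spool's hole is at (372,287). The teal spool sits on its riser with its hole at (635,348).

```bash
python3 w.py w6 372 287 .02 635 347 .055
```

```text
[0.4544 0.0648 0.02  ] from TCP mm [  -1.1    0.7 -109.4]
[ 0.4474 -0.0661  0.055 ] from TCP mm [  -8.1 -130.3  -74.4]
```

```bash
python3 -m jog '[{"delta_pos":[-1,1,-45],"spin":0,"claw":0},{"delta_pos":[-1,1,-90],"spin":0,"claw":0},{"delta_pos":[-1,1,-120],"spin":0,"claw":0},{"delta_pos":[-1,1,-129],"spin":0,"claw":0},{"delta_pos":[-1,1,-129],"spin":0,"claw":0},{"delta_pos":[-1,1,-129],"spin":0,"claw":0.3},{"delta_pos":[-1,1,-129],"spin":0,"claw":1},{"delta_pos":[-1,1,-129],"spin":0,"claw":1}]' 40
python3 -m jog '[{"delta_pos":[0,0,0],"spin":0,"claw":1},{"delta_pos":[0,0,0],"spin":0,"claw":1},{"delta_pos":[0,0,0],"spin":0,"claw":1}]' 40
python3 -m jog '[{"delta_pos":[0,0,20],"spin":0,"claw":1},{"delta_pos":[0,0,60],"spin":0,"claw":1},{"delta_pos":[0,0,110],"spin":0,"claw":1},{"delta_pos":[0,-30,150],"spin":0,"claw":1},{"delta_pos":[0,-80,150],"spin":0.14,"claw":1},{"delta_pos":[0,-130,150],"spin":0.28,"claw":1},{"delta_pos":[0,-180,150],"spin":0.42,"claw":1},{"delta_pos":[0,-230,150],"spin":0.56,"claw":1}]'
python3 -m jog '[{"delta_pos":[0,-50,0],"spin":0,"claw":1},{"delta_pos":[0,-100,0],"spin":0,"claw":1},{"delta_pos":[0,-130,0],"spin":0,"claw":1},{"delta_pos":[25,-145,0],"spin":0,"claw":1},{"delta_pos":[60,-145,-10],"spin":0,"claw":1},{"delta_pos":[80,-145,-25],"spin":0,"claw":1},{"delta_pos":[90,-145,-35],"spin":0,"claw":1},{"delta_pos":[90,-145,-35],"spin":0,"claw":1}]'
python3 -m jog '[{"delta_pos":[0,0,0],"spin":0,"claw":1},{"delta_pos":[0,0,0],"spin":0,"claw":1}]'
python3 look.py w7
```

```text
clock: 12.9
position: [0.4556, 0.065, 0.002]
tool_rot: [3.133, -0.015, 0.105]
force: [-3.9, -0.1, 24.5]
grip_width: 0.0511
clock: 13.2
position: [0.4559, 0.065, 0.0025]
tool_rot: [3.133, -0.016, 0.105]
force: [0.7, -0.6, 4.6]
grip_width: 0.0506
clock: 14.0
position: [0.4562, -0.1375, 0.1528]
tool_rot: [3.133, -0.016, 0.615]
force: [0.8, 0.4, -1.7]
grip_width: 0.0505
clock: 14.8
position: [0.546, -0.2816, 0.1162]
tool_rot: [3.135, -0.015, 0.616]
force: [-1.6, 0.9, -0.6]
grip_width: 0.0504
clock: 15.0
position: [0.5452, -0.2819, 0.1167]
tool_rot: [3.135, -0.015, 0.615]
force: [-0.8, 1.0, -0.9]
grip_width: 0.0508
15.0 [ 0.5452 -0.2819  0.1167] [ 3.1347 -0.015   0.6155]
```

View pics/w7.png

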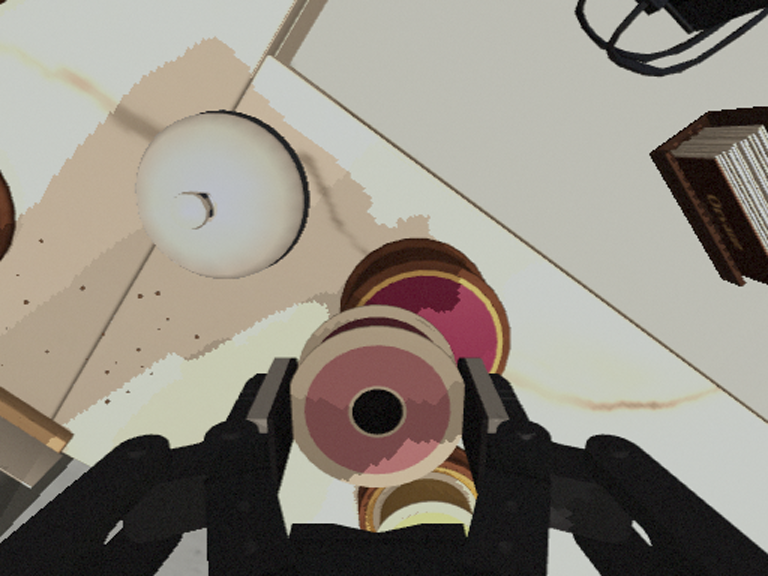

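The plum spool is held with its hole at (377,411). The plum riser is to its right, so I need about 28 mm toward −y.

```bash
python3 w.py w7 377 411 .134
python3 -m jog '[{"delta_pos":[-1,-15,0],"spin":0.06,"claw":1},{"delta_pos":[-1,-28,-10],"spin":0.06,"claw":1},{"delta_pos":[-1,-28,-35],"spin":0.06,"claw":1},{"delta_pos":[-1,-28,-53],"spin":0.06,"claw":1},{"delta_pos":[-1,-28,-60],"spin":0.06,"claw":1},{"delta_pos":[-1,-28,-62],"spin":0.06,"claw":1},{"delta_pos":[-1,-28,-63],"spin":0.06,"claw":1},{"delta_pos":[-1,-28,-63],"spin":0.06,"claw":1}]'
```

```text
[ 0.5444 -0.2836  0.134 ] from TCP mm [-0.8 -1.7 17.3]
clock: 15.85
position: [0.5447, -0.3102, 0.0546]
tool_rot: [3.133, -0.016, 0.675]
force: [-0.6, -0.0, -0.7]
grip_width: 0.0506
```

```bash
python3 -m jog '[{"delta_pos":[1,1,-2],"spin":0,"claw":1},{"delta_pos":[1,1,-2],"spin":0,"claw":1},{"delta_pos":[1,1,-2],"spin":0,"claw":1}]'
python3 -m jog '[{"delta_pos":[0,0,0],"spin":0,"claw":0},{"delta_pos":[0,0,0],"spin":0,"claw":0},{"delta_pos":[0,0,0],"spin":0,"claw":0},{"delta_pos":[0,0,0],"spin":0,"claw":0},{"delta_pos":[0,0,40],"spin":0,"claw":0},{"delta_pos":[0,0,90],"spin":0,"claw":0},{"delta_pos":[0,0,140],"spin":0,"claw":0},{"delta_pos":[-30,20,150],"spin":0,"claw":0}]'
python3 -m jog '[{"delta_pos":[-30,40,0],"spin":0,"claw":0},{"delta_pos":[-60,80,0],"spin":0,"claw":0},{"delta_pos":[-65,130,0],"spin":0,"claw":0},{"delta_pos":[-65,180,0],"spin":0.14,"claw":0},{"delta_pos":[-65,230,0],"spin":0.28,"claw":0},{"delta_pos":[-65,280,0],"spin":0.42,"claw":0},{"delta_pos":[-65,330,0],"spin":0.56,"claw":0},{"delta_pos":[-65,380,0],"spin":0.7,"claw":0}]'
python3 -c "
from h import *
cv2.imwrite('pics/top1.png',cv2.resize(eyes.grab_frame('top')[140:250,265:405],(700,550),interpolation=cv2.INTER_CUBIC))"
```

```text
clock: 16.15
position: [0.5459, -0.3092, 0.0528]
tool_rot: [3.133, -0.016, 0.675]
force: [-0.0, 0.3, -0.4]
grip_width: 0.0509
clock: 16.95
position: [0.5197, -0.2911, 0.2081]
tool_rot: [3.125, -0.02, 0.674]
force: [-0.2, 0.2, -0.6]
grip_width: 0.0853
clock: 17.75
position: [0.4545, 0.0905, 0.2085]
tool_rot: [3.124, -0.02, 1.38]
force: [1.0, 0.5, 0.1]
grip_width: 0.0852
```

View pics/top1.png

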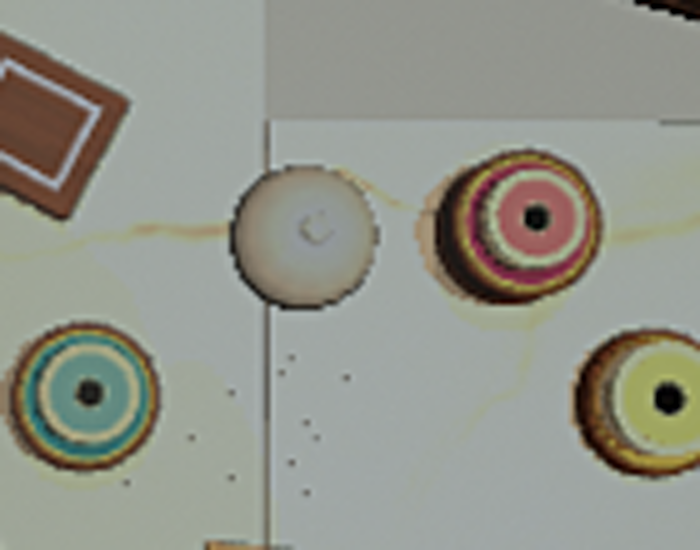

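All three spools are on their own risers, with holes at teal (90,393), plum (536,217) and gold (668,399).

```bash
python3 - <<'E'
from h import *
p=eyes.camera_params('top')
for n,x,y,z,r in [('teal',90,393,.055,(.4466,-.0643)),('plum',536,217,.07,(.5447,-.3107)),('gold',668,399,.046,(.4465,-.3889))]:
    w=px2w(p,(265+(x+.5)/5-.5,140+(y+.5)/5-.5),z); print(n,w.round(4),((w[:2]-r)*1e3).round(1))
E
python3 -m jog '[{"delta_pos":[0,50,0],"spin":0.1,"claw":0},{"delta_pos":[0,100,0],"spin":0.17,"claw":0},{"delta_pos":[3,150,0],"spin":0.17,"claw":0},{"delta_pos":[6,200,0],"spin":0.17,"claw":0},{"delta_pos":[9,245,0],"spin":0.17,"claw":0},{"delta_pos":[9,270,0],"spin":0.17,"claw":0},{"delta_pos":[9,280,0],"spin":0.17,"claw":0},{"delta_pos":[9,280,0],"spin":0.17,"claw":0}]'
python3 look.py w8
```

```text
teal [ 0.4477 -0.0658  0.055 ] [ 1.1 -1.5]
plum [ 0.5458 -0.3101  0.07  ] [1.1 0.6]
gold [ 0.447  -0.3875  0.046 ] [0.5 1.4]
clock: 18.6
position: [0.4627, 0.3795, 0.2087]
tool_rot: [3.124, -0.024, 1.568]
force: [-0.2, -0.5, -0.2]
grip_width: 0.0852
18.6 [0.4627 0.3795 0.2087] [ 3.124  -0.0242  1.568 ]
```

View pics/w8.png

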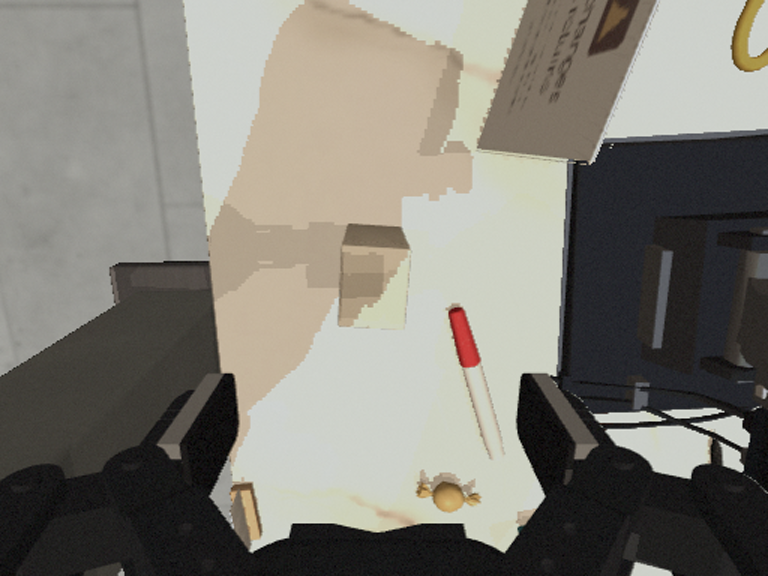

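The cream carton's top corners are about (341,244), (410,249), (406,329) and (338,326).

```bash
python3 w.py w8 341 244 .082 410 249 .082 406 329 .082 338 326 .082 374 287 .082
python3 - <<'E'
from h import *
s=bot.observe();Rt=rot(s['tool_rot']);print('tool z',Rt[:,2],'tool y',Rt[:,1])
E
```

```text
[0.445  0.3987 0.082 ] from TCP mm [ -17.7   19.2 -126.7]
[0.4843 0.3955 0.082 ] from TCP mm [  21.7   16.  -126.7]
[0.4826 0.3465 0.082 ] from TCP mm [  20.   -32.9 -126.7]
[0.4419 0.3489 0.082 ] from TCP mm [ -20.8  -30.5 -126.7]
[0.4636 0.373  0.082 ] from TCP mm [   0.9   -6.5 -126.7]
tool z [ 0.01789102  0.02330521 -0.9995683 ] tool y [ 0.99983032 -0.00480347  0.01778372]
```

```bash
python3 -m jog '[{"delta_pos":[1,-7,-40],"spin":-0.046,"claw":0},{"delta_pos":[1,-7,-85],"spin":-0.046,"claw":0},{"delta_pos":[1,-7,-130],"spin":-0.046,"claw":0},{"delta_pos":[1,-7,-165],"spin":-0.046,"claw":0},{"delta_pos":[1,-7,-178],"spin":-0.046,"claw":0},{"delta_pos":[1,-7,-178],"spin":-0.046,"claw":0},{"delta_pos":[1,-7,-178],"spin":-0.046,"claw":0.3},{"delta_pos":[1,-7,-178],"spin":-0.046,"claw":1}]' 40
python3 -m jog '[{"delta_pos":[0,0,0],"spin":0,"claw":1},{"delta_pos":[0,0,0],"spin":0,"claw":1},{"delta_pos":[0,0,0],"spin":0,"claw":1},{"delta_pos":[0,0,0],"spin":0,"claw":1},{"delta_pos":[0,0,0],"spin":0,"claw":1},{"delta_pos":[0,0,0],"spin":0,"claw":1}]' 40
```

```text
clock: 19.45
position: [0.4652, 0.3713, 0.0327]
tool_rot: [3.122, -0.025, 1.52]
force: [-0.4, -0.6, -0.2]
grip_width: 0.059
clock: 20.05
position: [0.4658, 0.3717, 0.0344]
tool_rot: [3.12, -0.026, 1.52]
force: [-3.1, -3.8, 19.2]
grip_width: 0.0399
```

```bash
python3 -m jog '[{"delta_pos":[0,0,20],"spin":0,"claw":1},{"delta_pos":[0,0,60],"spin":0,"claw":1},{"delta_pos":[0,0,100],"spin":0,"claw":1},{"delta_pos":[0,-30,120],"spin":0,"claw":1},{"delta_pos":[0,-70,120],"spin":0,"claw":1},{"delta_pos":[0,-120,120],"spin":0,"claw":1},{"delta_pos":[0,-170,120],"spin":-0.1,"claw":1},{"delta_pos":[0,-220,120],"spin":-0.22,"claw":1}]'
python3 -m jog '[{"delta_pos":[0,-50,0],"spin":-0.1,"claw":1},{"delta_pos":[0,-100,0],"spin":-0.22,"claw":1},{"delta_pos":[0,-150,0],"spin":-0.22,"claw":1},{"delta_pos":[5,-190,0],"spin":-0.22,"claw":1},{"delta_pos":[30,-205,0],"spin":-0.22,"claw":1},{"delta_pos":[50,-205,0],"spin":-0.22,"claw":1},{"delta_pos":[60,-205,-5],"spin":-0.22,"claw":1},{"delta_pos":[60,-205,-10],"spin":-0.22,"claw":1}]'
python3 -m jog '[{"delta_pos":[0,0,0],"spin":0,"claw":1},{"delta_pos":[0,0,0],"spin":0,"claw":1}]'
python3 look.py w9
```

```text
clock: 20.85
position: [0.4656, 0.1496, 0.1551]
tool_rot: [3.119, -0.026, 1.296]
force: [1.6, 0.3, -1.9]
grip_width: 0.0394
clock: 21.65
position: [0.5263, -0.0548, 0.1449]
tool_rot: [3.118, -0.027, 1.076]
force: [-0.2, 0.2, -1.8]
grip_width: 0.0395
clock: 21.85
position: [0.5255, -0.0543, 0.1449]
tool_rot: [3.119, -0.027, 1.077]
force: [-0.2, -0.3, -2.0]
grip_width: 0.0395
21.85 [ 0.5255 -0.0543  0.1449] [ 3.1189 -0.0267  1.0774]
```

View pics/w9.png

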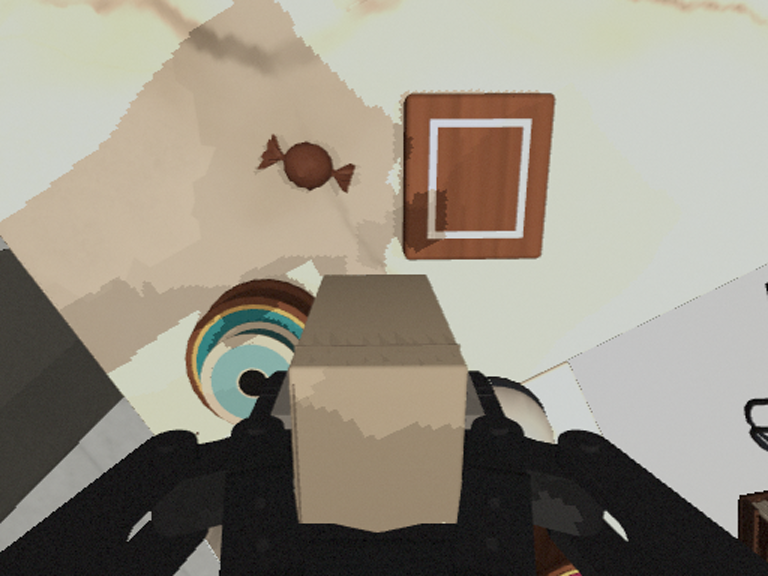

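Outline inner corners: about (438,127), (523,127), (517,231) and (435,232). Carton top corners: about (290,366), (466,366), (459,522) and (301,522). Its bottom far edge runs from (323,275) to (428,275).

Run:
```python
from h import *
import pickle
s,p,im=pickle.load(open('pics/w9.pkl','rb'))
def g(pts,z): return np.array([px2w(p,((x+.5)/1.5-.5,(y+.5)/1.5-.5),z)[:2] for x,y in pts])
def info(n,c):
  e=np.roll(c,-1,0)-c; print(n,'ctr',c.mean(0).round(4),np.hypot(*e.T).round(4),np.degrees(np.arctan2(e[:,1],e[:,0])).round(1))
info('outl in',g([(438,127),(523,127),(517,231),(435,232)],.02))
info('outl out',g([(430,119),(531,119),(524,238),(427,238)],.02))
info('plinth',g([(406,95),(554,95),(541,259),(405,258)],.02))
for z in (.106,.1105,.115):
  c=g([(323,275),(428,275)],z); print(z,c.round(4),np.hypot(*(c[1]-c[0])),np.degrees(np.arctan2(*(c[1]-c[0])[::-1])))
for z in (.188,.1925): info('top',g([(290,366),(466,366),(459,522),(301,522)],z))
print(s['position'],np.degrees(s['tool_rot']))
```

```text
outl in ctr [ 0.6039 -0.0339] [0.0455 0.056  0.0465 0.0563] [ -28.3 -117.1  152.1   61.9]
outl out ctr [ 0.6039 -0.0337] [0.0539 0.0641 0.0553 0.0637] [ -28.3 -116.9  151.4   61.8]
plinth ctr [ 0.6032 -0.0334] [0.0779 0.0883 0.0785 0.0871] [ -28.2 -117.4  150.9   62.2]
0.106 [[ 0.5201 -0.0234]
 [ 0.5563 -0.0432]] 0.04120907125910243 -28.719661794677265
0.1105 [[ 0.5211 -0.0225]
 [ 0.5563 -0.0418]] 0.04019558510859256 -28.719661794677265
0.115 [[ 0.522  -0.0217]
 [ 0.5563 -0.0405]] 0.03918209895808279 -28.719661794677194
top ctr [ 0.5272 -0.052 ] [0.0403 0.0434 0.0401 0.043 ] [ -29.  -117.8  150.4   62.5]
top ctr [ 0.5286 -0.0492] [0.0385 0.0415 0.0383 0.0411] [ -29.  -117.8  150.4   62.5]
[ 0.52549542 -0.05425776  0.14486503] [178.70247592  -1.53095269  61.73005834]
```

```bash
python3 -m jog '[{"delta_pos":[40,10,0],"spin":0.008,"claw":1},{"delta_pos":[70,18,-10],"spin":0.008,"claw":1},{"delta_pos":[77,20,-40],"spin":0.008,"claw":1},{"delta_pos":[77,20,-65],"spin":0.008,"claw":1},{"delta_pos":[77,20,-80],"spin":0.008,"claw":1},{"delta_pos":[77,20,-85],"spin":0.008,"claw":1},{"delta_pos":[77,20,-87],"spin":0.008,"claw":1},{"delta_pos":[77,20,-87],"spin":0.008,"claw":1}]'
```

```text
clock: 22.7
position: [0.603, -0.0345, 0.0589]
tool_rot: [3.118, -0.027, 1.085]
force: [-0.8, 0.7, -1.5]
grip_width: 0.0398
```

```bash
python3 look.py w10; python3 -c "
import cv2;cv2.imwrite('pics/w10c.png',cv2.imread('pics/w10.png')[150:576,150:650])"
```

```text
22.7 [ 0.603  -0.0345  0.0589] [ 3.1176 -0.0272  1.085 ]
```

View pics/w10c.png

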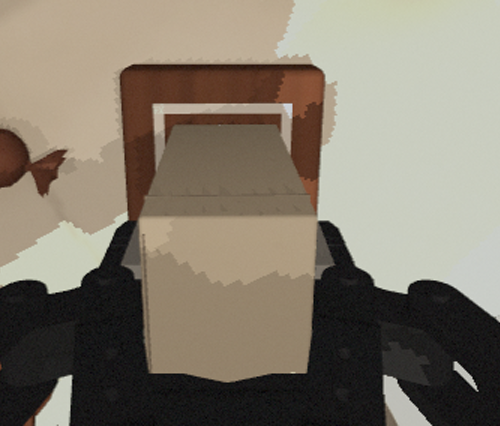

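The carton hangs just above the plinth. Its bottom edge runs from (172,125) to (281,125) in the crop, and the outline's inner far edge runs from (164,113) to (281,113).

```bash
python3 w.py w10 322 275 .0245 431 275 .0245 314 263 .02 431 263 .02
```

```text
[ 0.5981 -0.0026  0.0245] from TCP mm [ -5.   31.9 -34.4]
[ 0.6348 -0.0224  0.0245] from TCP mm [ 31.8  12.1 -34.4]
[0.5968 0.0022 0.02  ] from TCP mm [ -6.2  36.7 -38.9]
[ 0.637  -0.0194  0.02  ] from TCP mm [ 34.   15.1 -38.9]
```

```bash
python3 -m jog '[{"delta_pos":[-1,1,-2],"spin":0,"claw":1},{"delta_pos":[-1,1,-3],"spin":0,"claw":1},{"delta_pos":[-1,1,-4],"spin":0,"claw":1},{"delta_pos":[-1,1,-4],"spin":0,"claw":1}]'
```

```text
clock: 23.15
position: [0.6021, -0.0336, 0.0551]
tool_rot: [3.117, -0.027, 1.085]
force: [-0.5, 0.1, -1.3]
grip_width: 0.0392
```

```bash
python3 -m jog '[{"delta_pos":[0,0,-1],"spin":0,"claw":1},{"delta_pos":[0,0,-2],"spin":0,"claw":1},{"delta_pos":[0,0,-2],"spin":0,"claw":1}]'
```

```text
clock: 23.45
position: [0.6024, -0.0335, 0.0545]
tool_rot: [3.116, -0.027, 1.085]
force: [-8.4, -0.8, 26.3]
grip_width: 0.0395
```

```bash
python3 -m jog '[{"delta_pos":[0,0,1],"spin":0,"claw":1},{"delta_pos":[0,0,1],"spin":0,"claw":0.45},{"delta_pos":[0,0,1],"spin":0,"claw":0.3},{"delta_pos":[0,0,1],"spin":0,"claw":0.1},{"delta_pos":[0,0,1],"spin":0,"claw":0},{"delta_pos":[0,0,1],"spin":0,"claw":0},{"delta_pos":[0,0,1],"spin":0,"claw":0}]'
python3 -m jog '[{"delta_pos":[0,0,30],"spin":0,"claw":0},{"delta_pos":[0,0,75],"spin":0,"claw":0},{"delta_pos":[0,0,120],"spin":0,"claw":0},{"delta_pos":[0,0,150],"spin":0,"claw":0},{"delta_pos":[-30,-15,150],"spin":0,"claw":0},{"delta_pos":[-60,-25,150],"spin":0,"claw":0},{"delta_pos":[-60,-25,150],"spin":0,"claw":0},{"delta_pos":[-60,-25,150],"spin":0,"claw":0}]'
python3 look.py w11; python3 -c "
import cv2;cv2.imwrite('pics/w11c.png',cv2.resize(cv2.imread('pics/w11.png')[0:300,250:650],(800,600)))"
```

```text
clock: 24.15
position: [0.6023, -0.0335, 0.0554]
tool_rot: [3.117, -0.027, 1.085]
force: [-0.1, 0.7, -0.2]
grip_width: 0.0855
clock: 24.95
position: [0.5424, -0.0589, 0.2058]
tool_rot: [3.116, -0.027, 1.084]
force: [0.4, 0.4, -0.3]
grip_width: 0.0852
24.95 [ 0.5424 -0.0589  0.2058] [ 3.1157 -0.0271  1.0843]
```

The picture limit is reached, so I'll check the carton numerically. I'll rectify the wrist frame onto the plinth plane and the carton-top plane, then classify colours.

Run:
```python
from h import *
import pickle
s,p,im=pickle.load(open('pics/w11.pkl','rb'))
hsv=cv2.cvtColor(im,cv2.COLOR_BGR2HSV)
yaw=np.radians(-27.9);ex=np.array([np.cos(yaw),np.sin(yaw)]);ey=np.array([-ex[1],ex[0]]);c=np.array([.6039,-.0338])
for z in (.02,.102):
  print('z',z)
  for v in np.arange(50,-51,-3):
    row=''
    for u in np.arange(-46,47,2):
      w=c+ex*u/1e3+ey*v/1e3
      x,y=w2px(p,[*w,z]); x,y=int(round(x)),int(round(y))
      if not(0<=x<512 and 0<=y<384): row+=' ';continue
      h,sa,va=map(int,hsv[y,x])
      row+='W' if sa<38 and va>150 else ('w' if sa>110 and (h<15 or h>170) else ('c' if va>140 else ('d' if va>60 else '#')))
    print('%4d '%v+row)
```

```text
z 0.02
  50 WcWWWWWWWWWWWWWWWWWWWWWWWWWWWWWWWWWWWWWWWWWWWWW
  47 ccccWWWWWWWWWWWWWWWWWcWcWWWWWWWWWWWWWWWWWWWWWWW
  44 ccccwwwwwwwwwwwwwwwwwwwwwwwwwwwwwwwwwwwwwdWWWWW
  41 cccwwwwwwwwwwwwwwwwwwwwwwwwwwwwwwwwwwwwwwwdWWWW
  38 cccwwwwwwwwwwwwwwwwwwwwwwwwwwwwwwwwwwwwwwwwWWWW
  35 cccwwwwwwwwwwwwwwwwwwwwwwwwwwwwwwwwwwwwwwwwWWWW
  32 cccwwwwwwwdddddddddddddddddddddddddddwwwwwwWWWW
  29 cccwwwwwwdccccccccccccccccccccccWWWWWwwwwwdWWWW
  26 cccwwwwwwwccwwwwdddWWWWWWWWWWWWWWWWWWWWWcWWWWWW
  23 cccwwwwwwwccwwdddddWWWWWWWWWWWWWWWWWWWWWWcWWWWW
  20 cccwwwwwwwccwwdddddcWWWWWWWWWWWWWWWWWWWWWWWWWWW
  17 cccwwwwwwwccwwdddddWWWWWWWWWWWWWWWWWWWWWWWWcWWW
  14 cccdwwwwwwccwwdddddWWWWWWWWWWWWWWWcWWWWWWWWWWWW
  11 cccwwwwwwwccwwdddddWWWWWWWWWWWWWWWWWWWWWWWWWWWW
   8 cccdwwwwwwccwwddddcWWWWWWWWWWWWWcWWWWWWWWcWWcWW
   5 cccdwwwwwwccwwddddcWWWWWWWWWcWccWcWWcWWWccWWcWW
   2 cccwwwwwwdccwwddddcWWWWWWWWWcWWWWWWWcWWWWWWWcWW
  -1 cccdwwwwwdccwwddddcWWWWWWWWcccWWWWWWWWWWWWcWWWW
  -4 cccdwwwwwdcdwwddddcWWWWWWWcWWcWWWWWWWWWWWWcWWWW
  -7 cccwwwwwwdccwwddddcWWWWWWWWcWWWWWWcWccWcccWWWWW
 -10 WWcdwwwwwdcdwwddddcWWWWccccc
[... 1818 characters left out ...]
WWWWWWWWWWW
 -13 WWdwwwwdWwwddddcccccccccccccccccWcWWWWWWWWWWWWW
 -16 WWdwwwwdWWWWddcccccccccccccccccWWWWWWWWWWWWWWWW
 -19 WWdwwwwwwwwwwddcccccccccccccccWWWWWWWWWWWWWWWWW
 -22 WWWwwwwwwwwwwdccccccccccccccccccWWWWWWWWWWWWWWW
 -25 WWWwwwwwwwwwwwwwwwwwwwwwwwwwwwwwWWWWWWWWWWWWWWW
 -28 WWWcddddddWWWWcWWWWWWWWWcWWWWWWWWWWWWWWWWWWWWWW
 -31 WWWWWWWWWWWWWWWWWWWWWWWWWWWWWWWWWWWWWWWWWWWWWWW
 -34 WWWWWWWWWWWWWWWWWWWWWWWWWWWWWWWWWWWWWWWWWWWWWWW
 -37 WWWWWWWWWWWWWWWWWWWWWWWWWWWWWWWWWWWWWWWWWWWWWWW
 -40 WWWWWWWWWWWWWWWWWWWWWWWWWWWWWWWWWWWWWWWWWWWWWWW
 -43 WWWWWWWWWWWWWWWWWWWWWWWWWWWWWWWWWWWWWWWWWWWWWWW
 -46 WWWWWcWWWWWWWWWWWWWWWWWWWWWWWWWWWWWWWWWWWWWWWWW
 -49 WWWWWccWWWWWWWWWWWWWWWWWWWWWWWWWWWWWWWWWWWWWWWW
```

```bash
python3 -m jog '[{"delta_pos":[-20,-40,30],"spin":0,"claw":0},{"delta_pos":[-50,-80,40],"spin":0,"claw":0},{"delta_pos":[-60,-120,40],"spin":0,"claw":0},{"delta_pos":[-60,-160,40],"spin":0,"claw":0},{"delta_pos":[-60,-160,40],"spin":0,"claw":0}]'
python3 - <<'E'
from h import *
a=cv2.imread('pics/raw_top.png').astype(int); b=eyes.grab_frame('top').astype(int)
d=np.abs(a-b).max(2)
print('teal carton diff',d[147:172,208:236].max(), (d[147:172,208:236]>25).sum())
p=eyes.camera_params('top'); yaw=np.radians(-27.9)
hsv=cv2.cvtColor(b.astype(np.uint8),cv2.COLOR_BGR2HSV)
ex=np.array([np.cos(yaw),np.sin(yaw)]);ey=np.array([-ex[1],ex[0]]);c=np.array([.6039,-.0338])
for v in range(44,-45,-4):
  r=''
  for u in range(-40,41,2):
    x,y=w2px(p,[*(c+ex*u/1e3+ey*v/1e3),.102]); r+='%x'%(hsv[int(round(y)),int(round(x)),1]//16)
  print('%4d'%v,r)
E
```

```text
clock: 25.5
position: [0.4826, -0.2236, 0.2454]
tool_rot: [3.115, -0.027, 1.079]
force: [-0.7, 0.7, -0.0]
grip_width: 0.0851
teal carton diff 14 0
  44 10010000000000000000100001101111111111111
  40 30000130000030000000000011000111000110000
  36 88888877887777996778888878858854400000000
  32 77775555576666686565678888888887210000000
  28 76554445546635525526622466466488200000000
  24 55322333333112222221221222222215511000000
  20 62044555333322222222222222222228210000000
  16 83334433342222222222222222222255221000000
  12 75335433333222222222222222222225511000000
   8 66344433333222222222222222222228810000000
   4 73334433332222222222222222222226511000000
   0 75335433333222222222222222222211411000000
  -4 66244433333222222222222222222227710000000
  -8 72235533333222222222222222222229311000000
 -12 75335433343322222222222222222233211000000
 -16 55155443333222222222222222222225510000000
 -20 61005533343222221222122112222218211000000
 -24 82008843342254453353344333255888100000000
 -28 44106847447447447557168240148894410000000
 -32 66000011011011011001111111119887110000000
 -36 88878848888888887799799588588888110000000
 -40 88888888788888888888888888878884410000000
 -44 88588588588783775884885885887993300000000
```

```bash
python3 -c "
from workcell import bot
print(bot.job_done())"
```

```text
the job is handed in; nothing more can be done
None
```

I placed all four items and handed the job in at about 25.5 s of the 106 s allowed. I placed the gold spool first, then teal, then plum, and the cream carton last.

**Spools:** The top camera, after placing, put each spool within about 2 mm of its riser's centre. The wrist and top cameras agreed to about 2 mm.

**Cream carton:** It stands on the plinth within about 1 mm of the outline's centre and looks square to it. I checked this by colour in the wrist and top frames, because the viewer had reached its 16-picture limit by then.

**Teal carton:** The top image shows no change from before the job.

**Tool tilt:** The tool drifted to about 1.7° of tilt during the job, and I left it uncorrected. The carton came down with about 26 N at the wrist before release, and the later checks showed no sign of lean.

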